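# Free the treadle and hold the feeder lid open

### The arm

A 6-joint arm with a two-finger parallel gripper is mounted at the origin on the work surface. World frame = base frame: x ahead of the robot, y to its left, z up, the work surface at z = 0. Lengths are in m, angles in rad, forces in N, time in s.
With the tool pointing down it reaches from about 0.275 to 0.975 m from the base axis. Payload 8.4 kg.
Tool frame: the origin (TCP) lies at the very end of the fingers, on their centre line; the grasp point (between the pads) lies 19 mm behind it; z points along the fingers, y is the direction in which the jaws open and shut (so a half turn about z gives the same grasp; the last joint's range is limited). The gripper opens to 92 mm and grips with 3 to 60 N. Pads are 20 mm wide; open, the fingers measure 128 mm over their backs; the gripper's body (75 mm by 189 mm) begins 69 mm behind the grasp point.
Start: joints at [-1.14, 0.353, 1.633, -0, 1.155, -0.002], TCP at [0.262, -0.567, 0.215] pointing down, gripper open.
Joint ranges: [-2.63, 2.63], [-0.92, 2.1], [0.06, 2.66], [-1.3, 4.44], [0, 2.69], [-3.02, 3.02]. Speed limits (rad/s): [2.22, 2.22, 2.79, 3.14, 3.14, 3.14].

### API

Orientations are given as [roll, pitch, yaw] about the fixed x, y, z axes, in that order (R = Rz(yaw) Ry(pitch) Rx(roll)).
In Python, from station import arm gives the robot as it stands.
- The arm moves only by the tool move_arm, never from a script. Its argument "commands" is a list that holds one entry, the list of rows, each a list of 5 numbers: the gripper's target within -1 to 1 (shut at 1, half-way at 0, fully open at -1), then the shift along the tool's x, y, z in mm, then the turn about the tool's z in degrees. In form: [[[claw, x, y, z, turn], ...]]. A call has 1 to 5 rows; each row shifts and turns the commanded pose from where the row before left it, along the tool's axes as they then stand; what a row does not reach is not made up. A row lasts 1/12 s, in which the tool goes at most 41.7 mm and 7.16 degrees, less where a joint would pass 70% of its speed; a pose out of reach is approached as far as the arm can. A call with a gripper value outside its range is refused whole. The fingers move at their own pace and stop on an object; "squeeze" is the grip in N (left out, the last holds). Time passes only in rows, so rows that do not move let the fingers close. It gives the time, the measured TCP pose, the force and the opening at its end, in the units of the state.
- arm.state(): the state, without advancing time (a new reading comes with each control period).
- arm.get_image(name): name is "scene" or "top" or "wrist"; returns (picture, depth): 420x560x3 uint8, red, green, blue; 420x560 float32, m along the optical axis (not along the pixel's ray), 0 where there is no reading.
- arm.camera_info(name): a dict with "fx", "fy", "cx", "cy" (pixels), "xyz" and "orientation" of the camera in the world; the wrist camera has in their place "tool_from_camera" (4x4, takes a point from camera to tool coordinates, whose origin is the TCP and whose axes are the flange's). Camera axes: x right, y down, z forward; pixel columns grow to the right and rows downward; lengths in m; the calibration is good to about 2 mm. A picture is of the moment at which its call begins: read the wrist's pose just before it. camera_info takes no time and is no camera call.
- arm.sign_off(): hands the job in, once; it reports no verdict.
Trained networks look in the newest picture that a camera, given by its name, has taken for a name from the list of things; names that differ only in an ending like _2 or _b are one class to them, and where a whole thing is asked for, a point or a joint stands for the part that bears it (a point fixed in the world has none). Each returns a list of dicts, best first, with "confidence" (0 to 1); they miss things now and then, are a little off and sometimes report something else, mostly with a low value. They report only what shows in the picture. A call takes as long as a camera call.
- arm.find_in(camera, name): "location" ([row, column] in pixels, amid what is visible of it).
- arm.mark_of(camera, name): "location" ([row, column] in pixels: a listed point, or the origin of a listed thing).
The state is a dict: "clock": time; "qpos": joint angles; "qd": joint speeds; "joint_efforts": joint torques, N m; "eef_pos": TCP position; "ee_rot": TCP orientation; "wrist_force": force on the tool from outside, world axes, zero at the start; "moment": the same for the moment, N m; "finger_gap": opening from 0.0 (shut) to 1.0 (fully open).
Only numpy, scipy, OpenCV 4.12 (cv2) and the standard library are available. Lean on these libraries where they do the work, as an engineer would, in place of code of your own. Each camera call takes 0.05 s, during which the arm holds its last target.

### The job

The steel measuring cup has been left partly under the front edge of the feeder's treadle and blocks it. With the fingertips, slide the cup along the table until no part of it is under the treadle - it stays standing, do not pick it up or tip it - then press the treadle fully down so that its rocking arms lift the trough lid wide open. Finish while still holding the treadle down with the fingers, so that the trough can be brushed out, and leave the dustpan, canister, brush and spare cap where they are.

Things in the scene. Friction and masses are not known exactly. Their poses are not given: they have to be found in the camera images.
- feeder: Green steel poultry treadle feeder, fixed. Origin: on the table, 3 mm in front of the trough's front wall, mid-width; -x points out of its front (to the treadle and open table), z up. Trough from x = 3 to 115 mm (front wall 112 high), hopper from x = 115 to 280, 220 wide, 343 high. Rocking arms outside the walls at y = +-118 mm.
- treadle: The rocking lever: two steel arms outside the feeder's walls with a ribbed aluminium plate 100 (x) by 200 (y) mm across their front ends. Origin: on its pivot axis (along the feeder's y), mid-width, at x = 10, z = 85 mm in the feeder's frame; axes equal the feeder's at rest. Turns 0.34 rad, plate down, to its stop. Springs back by itself: about 5 N on the plate's middle to start, 9 N at the stop.
- plate (a point): Centre of the plate's upper face. At rest at x = -125, z = 66 mm in the feeder's frame, the plate tilted 0.26 rad with its free front edge up (edge at x = -173, z = 79; underside of its flange 62 above the table). Fully down: x = -111, z = 22, front edge 0.08 rad down.
- lid_edge (a point): Middle of the front edge of the steel lid, 242 mm wide, which covers the trough: shut at about x = 0, z = 128 mm in the feeder's frame. The lid is hinged at x = 115, z = 185; while it opens this edge swings up and never comes farther forward than x = -16 mm.
- lid (a joint): Opening of the trough lid in rad, driven by the rocking lever's rear ends through two push rods, nearly in proportion to the lever's turn: 0 shut (treadle up), about 1.06 with the treadle fully down.
- cup: Loose steel measuring cup, about 130 g, open at the top: 68 mm outer diameter, 50 high, wall 2, flat handle 16 wide, 3 thick at rim height reaching 125 from the axis along its -x. Origin: centre of its underside. Starts upright on the table, 10 to 22 mm of it under the treadle's front edge, handle pointing away from the feeder; the treadle cannot go down over it.
- dustpan: Bamboo dustpan lying in the white tray: pan 130 by 162, 36 high, with a round handle 100 long to its -x. Origin: underside, mid-width of the pan's back edge. Bystander.
- canister: Closed yellow tin canister standing in the white tray, 83 mm diameter, 121 high. Origin: centre of its underside. Bystander.
- brush: Bamboo hand brush with black bristles lying on the table beyond the treadle: head 110 by 45, 46 high, to its +x, handle 105 long to its -x. Origin: where head and handle meet, at table height. Bystander.
- tray: White plastic tray 380 (x) by 260 (y), 30 high, fixed, right of the work. Origin: centre of its underside.
- cap: Spare green plastic tube-feeder cap lying on the table beside the treadle, 68 mm diameter, 30 high. Origin: centre of its underside. Bystander.

How it is judged:
On the way, in this order (a step that is already met when the one before it is completed fails the run):
1. the cup stands clear of the treadle, which is up again or still up ((x of cup in the frame of feeder below -0.208 m or y of cup in the frame of feeder above 0.136 m or y of cup in the frame of feeder below -0.136 m) and value of joint lid below 0.6 rad), for 0.2 s.
2. the fingers press the treadle fully down (value of joint lid above 0.97 rad and contact force between the fingers and treadle above 2 N), for 0.2 s.
At the end, for the whole second after the job is handed in: Fingers hold the treadle still at its stop (over 2 N), the lid above 0.97 of 1.06 rad; the cup stands upright at rest on the table, not touching the treadle, its axis over 208 mm in front of the feeder origin or over 136 mm to either side (all of step 2 and velocity of joint lid between -0.1 and 0.1 rad/s and contact force between cup and treadle below 0.3 N and (x of cup in the frame of feeder below -0.208 m or y of cup in the frame of feeder above 0.136 m or y of cup in the frame of feeder below -0.136 m) and height (world z) of cup between -0.006 and 0.006 m and angle between cup's own z axis and vertical below 0.1 rad and linear speed of cup below 0.03 m/s); the arm keeps its last pose, push and grip.
It fails at once if the cup is lifted off the table or tipped (height (world z) of cup above 0.015 m or angle between cup's own z axis and vertical above 0.3 rad).
It fails at once if a bystander is moved (distance of any of dustpan, canister, brush, cap from where it was at the start of the episode above 0.03 m).
It also fails if it takes over 42 s, if anything falls off the work surface, if the arm or the gripper's body presses on something with over 40 N, if the wrist force passes 120 N, or if a joint passes its speed limit or range.

## Working session

There is one attempt and no reset: what is moved stays moved. The work goes in short steps, Python scripts to look and compute and a tool call to move; the robot and the scene stay as the last step left them, time stands still between calls to the robot, and variables do not carry over. Pictures are saved under pics/ and viewed, and the job is handed in when it is done.

Besides the shell and the picture viewer there is one more tool, called after ">>>" as name(argument=value, ...) on one line, values as JSON. move_arm: Moves the arm, as the interface text tells. Its arguments: {"type":"object","properties":{"commands":{"type":"array","items":{"type":"array","items":{"type":"array","items":{"type":"number"}}}},"squeeze":{"type":"number"}},"required":["commands"]}

```bash
ls; mkdir -p pics
cat > h.py <<'E'
import numpy as np, cv2
from station import arm
from scipy.spatial.transform import Rotation as R
def look(name,fn):
    im,d=arm.get_image(name); cv2.imwrite('pics/'+fn,im[:,:,::-1]); return im,d
def cam(name):
    c=arm.camera_info(name); return c
def Rm(c):
    o=np.array(c['orientation']); return o if o.shape==(3,3) else R.from_euler('xyz',o).as_matrix()
def ray(name,rc):
    c=cam(name); v=np.array([(rc[1]-c['cx'])/c['fx'],(rc[0]-c['cy'])/c['fy'],1.]); return np.array(c['xyz']),Rm(c)@v
def atz(name,rc,z):
    o,v=ray(name,rc); return o+v*(z-o[2])/v[2]
def pt(name,rc,d):
    o,v=ray(name,rc); return o+v*d[int(round(rc[0])),int(round(rc[1]))]
E
python3 - <<'E'
from h import *
print(arm.state())
for n in('scene','top'):
    print(cam(n)); im,d=look(n,n+'1.png')
    for t in('feeder','plate','lid_edge','cup','cap','brush','canister','dustpan','treadle'):
        r=arm.mark_of(n,t)[:2]
        print(n,t,[(x['confidence'],x['location'],pt(n,x['location'],d).round(3), atz(n,x['location'],0).round(3)) for x in r])
print(arm.state()['clock'])
E
```

```text
pics
{'clock': 0.0, 'qpos': array([-1.14038560e+00,  3.53652769e-01,  1.63408629e+00,  1.88978954e-05,
        1.15519709e+00, -2.37170175e-03]), 'qd': array([-8.16040219e-05,  1.05494870e-03, -3.92733274e-04,  1.86520439e-04,
        1.87662611e-04, -1.93534333e-04]), 'joint_efforts': array([ 1.69772775e-03, -5.93838108e+01, -3.34211540e+01,  6.97370782e-02,
        2.33664498e-02, -1.20195564e-04]), 'eef_pos': array([ 0.2619498 , -0.56693986,  0.21388128]), 'ee_rot': array([-3.14024920e+00, -2.04652573e-05,  4.32774773e-01]), 'wrist_force': array([-0.44864554, -0.11512331, -0.26766375]), 'moment': array([ 0.02481087,  0.00183297, -0.00368612]), 'finger_gap': 0.9999582257021331}
{'fx': 397.3509094782486, 'fy': 397.3509094782486, 'cx': 282.42393028781606, 'cy': 215.6120944471862, 'xyz': array([ 0.98003574, -0.35459286,  0.98932931]), 'orientation': array([-2.6326957 ,  0.0085884 ,  0.79402631])}
scene feeder [(0.88, [163.0, 317.8], array([0.526, 0.232, 0.003]), array([0.525, 0.233, 0.   ]))]
scene plate [(0.58, [178.7, 296.6], array([0.551, 0.112, 0.066]), array([0.52 , 0.146, 0.   ]
[... 1287 characters left out ...]
  ]))]
top lid_edge [(0.71, [239.8, 190.9], array([0.519, 0.229, 0.135]), array([0.519, 0.255, 0.   ]))]
top cup [(0.63, [228.0, 260.5], array([0.551, 0.027, 0.003]), array([0.551, 0.027, 0.   ]))]
top cap [(0.64, [151.0, 234.0], array([0.802, 0.105, 0.03 ]), array([0.808, 0.108, 0.   ]))]
top brush [(0.86, [155.3, 291.8], array([ 0.787, -0.082,  0.003]), array([ 0.787, -0.082,  0.   ])), (0.17, [225.7, 259.9], array([0.558, 0.029, 0.003]), array([0.558, 0.029, 0.   ]))]
top canister [(0.6, [244.8, 393.6], array([ 0.487, -0.375,  0.116]), array([ 0.484, -0.403,  0.   ]))]
top dustpan [(0.82, [186.3, 384.4], array([ 0.673, -0.377,  0.019]), array([ 0.675, -0.382,  0.   ]))]
top treadle []
1.0
```

View pics/scene1.png

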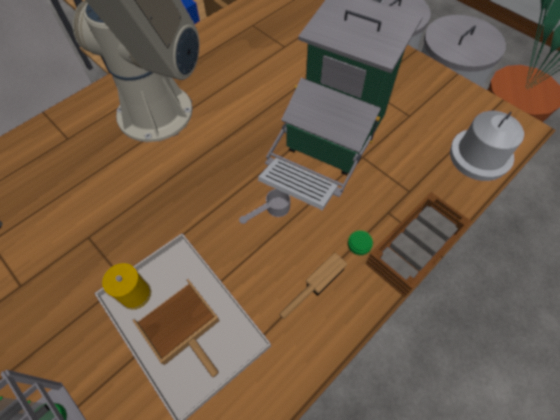

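View pics/top1.png

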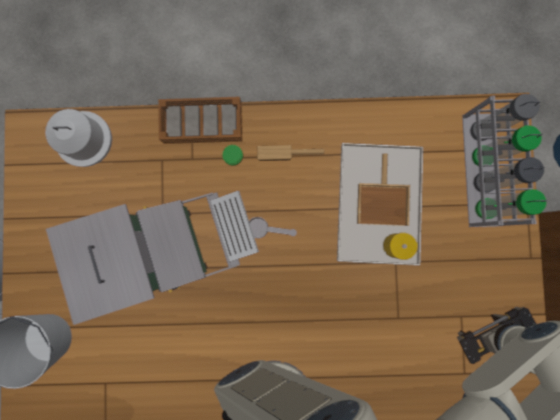

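The feeder faces world −y, with its plate at about pixel (226, 233) in the top view. The cup is at (228, 258), just in front of the plate's edge, with its handle pointing away to (232, 295). The cap, brush, tray and canister are well off that line. Next I fit the exact poses from the depth.

Run:
```python
from h import *
im,d=look('top','top2.png'); c=cam('top')
big=cv2.resize(im[180:280,180:310,::-1],None,fx=6,fy=6,interpolation=cv2.INTER_CUBIC); cv2.imwrite('pics/top2z.png',big)
v,u=np.mgrid[0:420,0:560]
P=np.stack([(u-c['cx'])/c['fx']*d,(v-c['cy'])/c['fy']*d,d],-1)@Rm(c).T+np.array(c['xyz'])
np.save('P.npy',P)
roi=(u>200)&(u<310)&(v>180)&(v<270)
t=roi&(P[...,2]<0.03)&(u>250); print('table z',np.median(P[t][:,2]))
# plate
m=(u>205)&(u<262)&(v>185)&(v<265)&(P[...,2]>0.04)&(P[...,2]<0.095)
n,lab,st,ce=cv2.connectedComponentsWithStats(m.astype(np.uint8)); 
for i in range(1,n):
    if st[i,4]>60:
        Q=P[lab==i]; r=cv2.minAreaRect((Q[:,:2]*1000).astype(np.float32)); print(st[i],Q.mean(0).round(4),r,Q[:,2].min(),Q[:,2].max()); print(cv2.boxPoints(r).round(0))
# cup
for y in range(214,246,2): print(y,(P[y,240:300:3,2]*1000).round(0).astype(int))
for t in('cup','cap'):
    print(t,arm.find_in('top',t)[:2])
# lid
m=(u>130)&(u<215)&(v>190)&(v<300)&(P[...,2]>0.11)&(P[...,2]<0.2)
Q=P[m]; r=cv2.minAreaRect((Q[:,:2]*1000).astype(np.float32)); print(r); print(cv2.boxPoints(r).round(0))
```

```text
table z 0.0003238196466619492
[ 206  191   56   74 2265] [0.5589 0.1111 0.0666] ((565.340087890625, 91.39082336425781), (241.40267944335938, 143.17250061035156), 16.807416915893555) 0.04045716613563344 0.08700776287673961
[[429. 125.]
 [470. -12.]
 [702.  58.]
 [660. 195.]]
214 [77 77 67 -1 -1  1  2 -4 -4 -1 -3  1 -2  2 -2  0  1 -1  0 -4]
216 [73 72 77 -2  3 -3  3 -1  2  0  0 -4 -1 -4  0  1 -6 -1  0 -1]
218 [73 81 82  0 49  8 -1  4 -3  0  1  4  0  4 -1  5 -1 -3  5 -7]
220 [  74   78   80    2    6    8 1506    7    3   -1   -6   -1    1    1
    0    0    7    3    3    5]
222 [  74   79   80   66    8    6    5 1506    5   -2   -3   -1   -2   -1
    3   -2    7   -2   -1   -5]
224 [70 76 80 67  1  1  2  4  5 50  0  1  0  3 -1 -1  0 -2  4 -3]
226 [72 75 75 80  5  0  6  3  5  5  7 -7 -3 -1 -2 -2  1 -4  0  0]
228 [73 71 76 77  1  3  5  3  0  2 52 39 47 50 52  0  2  2  8  3]
230 [73 73 74 77  4  5 -3  4  2 47 50 46 49 45 48 54 51 50 51 -3]
232 [72 68 79 78 73  8  4  5  5 16 -5 -1 49 46 50 49 52 52 47  0]
234 [67 67 74 79 74  5  2 11  2  2  6 -1  2  3 -3 -1  0 55 47  0]
236 [70 73 72 82 80  5  8  4 -3 -4  6  4 -1 -1  2  3  2  4  9 -2]
238 [72 69 73 80 81  3 -3  0 -4 -3 -1  3  1 -1 -9 -1  3 -3  4  2]
240 [70 70 73 78 79 68  3 -2  1 -3  1 -3  0 -3 -4  0 -1  2  0  4]
242 [64 76 73 70 74 71  1 -1 -1 -4 -3  6  2  0  4 -4  4  5 -2 -2]
244 [65 68 73 76 78 72 -3  3 -1  0 -4  3 -4  0  7  3  2  2  0  0]
cup [{'location': [226.5, 264.2], 'confidence': 0.69}]
cap [{'location': [153.3, 235.1], 'confidence': 0.75}, {'location': [183.8, 377.7], 'confidence': 0.61}]
((506.62042236328125, 283.353759765625), (257.41986083984375, 124.27392578125), 16.219144821166992)
[[366. 307.]
 [400. 188.]
 [648. 260.]
 [613. 379.]]
```

View pics/top2z.png

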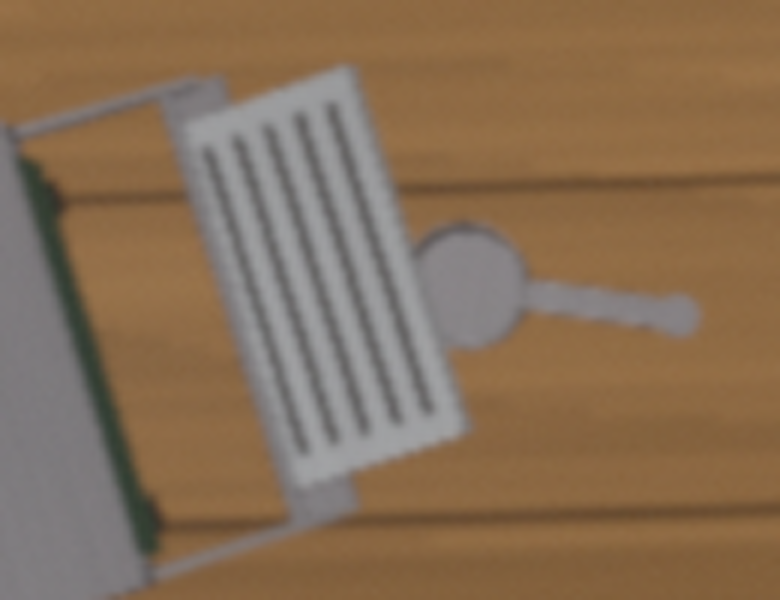

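```bash
cat >> h.py <<'E'
yaw=np.radians(106.5); FX=np.array([np.cos(yaw),np.sin(yaw),0]); FY=np.array([-np.sin(yaw),np.cos(yaw),0])
E
python3 - <<'E'
from h import *
z=lambda x,y,h:atz('top',[180+(y+.5)/6-.5,180+(x+.5)/6-.5],h)
a=z(353,68,.079);b=z(467,430,.079); c=z(190,140,.053); e=z(297,488,.053)
cup=z(464,285,.05); tip=z(700,316,.05)
d=(a-b); print(a,b,np.linalg.norm(d),np.degrees(np.arctan2(d[1],d[0])), 'rear',c,e,np.degrees(np.arctan2(*(c-e)[[1,0]])))
mid=(a+b)/2; org=mid+0.173*FX; print('org from edge',org,'cup',cup,'tip',tip)
r=cup-org; print('cup in feeder',r@FX,r@FY,'handle dir',np.degrees(np.arctan2(*(tip-cup)[[1,0]])))
# where to insert tcp: cup centre + 12mm outward
print('tcp target',cup-0.012*FX)
E
```

```text
[0.66629284 0.08925041 0.079     ] [0.47795518 0.03499629 0.079     ] 0.1959963871419793 16.070015972950852 rear [0.63348828 0.17845467 0.053     ] [0.4496615  0.12588902 0.053     ] 15.957989911087859
org from edge [0.52298935 0.22799917 0.079     ] cup [0.55301898 0.0361169  0.05      ] tip [ 0.5331755  -0.08726235  0.05      ]
cup in feeder -0.19250937897813544 0.025704506266801517 handle dir -99.13681889260587
tcp target [0.55642717 0.02461106 0.05      ]
```

The cup is at about (−193, +26) mm in the feeder frame, and the feeder's yaw is about 106°. I'll go in with the fingers shut, stand them inside the cup, and push its front wall outward.

>>> move_arm(commands=[[[1,31,-25,0,0],[1,31,-25,0,0],[1,31,-25,0,0],[1,31,-25,0,0],[1,31,-25,0,0]]])

```text
clock: 1.57
eef_pos: [0.3508, -0.3873, 0.2147]
ee_rot: [3.141, -0.0, 0.432]
wrist_force: [1.6, -0.4, -0.3]
finger_gap: 0.66
```

>>> move_arm(commands=[[[1,31,-25,0,0],[1,31,-25,0,0],[1,31,-25,0,0],[1,31,-25,0,0],[1,31,-25,0,0]]])

```text
clock: 1.98
eef_pos: [0.4393, -0.2086, 0.2149]
ee_rot: [3.141, -0.0, 0.433]
wrist_force: [1.1, -0.4, 0.0]
finger_gap: 0.296
```

>>> move_arm(commands=[[[1,31,-25,0,0],[1,31,-25,0,0],[1,31,-25,0,0],[1,31,-25,0,0],[1,31,-25,0,0]]])

```text
clock: 2.4
eef_pos: [0.5276, -0.0299, 0.2149]
ee_rot: [3.141, -0.0, 0.433]
wrist_force: [0.8, -1.2, 0.5]
finger_gap: 0.004
```

>>> move_arm(commands=[[[1,0,0,0,-7],[1,0,0,0,-7],[1,0,0,0,-7],[1,0,0,0,-7],[1,0,0,0,-7]]])

```text
clock: 2.82
eef_pos: [0.527, -0.0317, 0.2146]
ee_rot: [3.142, 0.0, 1.05]
wrist_force: [-0.1, -0.7, -0.2]
finger_gap: 0.005
```

>>> move_arm(commands=[[[1,0,0,0,-7],[1,0,0,0,-7],[1,0,0,0,-7],[1,0,0,0,-7],[1,0,0,0,-7]]])

```text
clock: 3.23
eef_pos: [0.527, -0.0319, 0.2147]
ee_rot: [3.141, 0.0, 1.661]
wrist_force: [0.1, 0.2, 0.4]
finger_gap: 0.002
```

>>> move_arm(commands=[[[1,0,0,0,-7],[1,0,0,0,-4],[1,0,0,0,0]]])

```text
clock: 3.48
eef_pos: [0.527, -0.032, 0.2146]
ee_rot: [3.142, 0.0, 1.85]
wrist_force: [0.1, -0.1, -0.0]
finger_gap: 0.006
```

>>> move_arm(commands=[[[1,25,22,0,0],[1,25,22,0,0],[1,0,0,30,0],[1,0,0,30,0],[1,0,0,0,0]]])

```text
clock: 3.9
eef_pos: [0.5525, 0.0286, 0.1499]
ee_rot: [-3.134, -0.002, 1.845]
wrist_force: [-1.7, 0.3, -1.4]
finger_gap: 0.006
```

Run:
```python
from h import *
s=arm.state(); print(s['eef_pos'],s['ee_rot'])
im,d=look('wrist','w1.png'); T=np.array(cam('wrist')['tool_from_camera']); print(T.round(3))
c=cam('wrist'); Rt=R.from_euler('xyz',s['ee_rot']).as_matrix(); 
v,u=np.mgrid[0:420,0:560]
Pc=np.stack([(u-c['cx'])/c['fx']*d,(v-c['cy'])/c['fy']*d,d],-1)
P=(Pc@T[:3,:3].T+T[:3,3])@Rt.T+s['eef_pos']
np.save('Pw.npy',P)
m=cv2.find_in if 0 else arm.mark_of('wrist','cup'); print(m)
m=(d>0)&(P[...,2]>.044)&(P[...,2]<.056)
cv2.imwrite('pics/w1m.png',(m*255).astype(np.uint8))
im2,d2=look('scene','s2.png')
```

```text
[0.55250003 0.02857787 0.14994171] [-3.13429509e+00 -1.62887985e-03  1.84496041e+00]
[[ 0.    -0.96  -0.279  0.078]
 [ 1.     0.     0.001  0.   ]
 [-0.001 -0.279  0.96  -0.17 ]
 [ 0.     0.     0.     1.   ]]
[{'location': [190.0, 287.4], 'confidence': 0.57}]
```

View pics/w1.png

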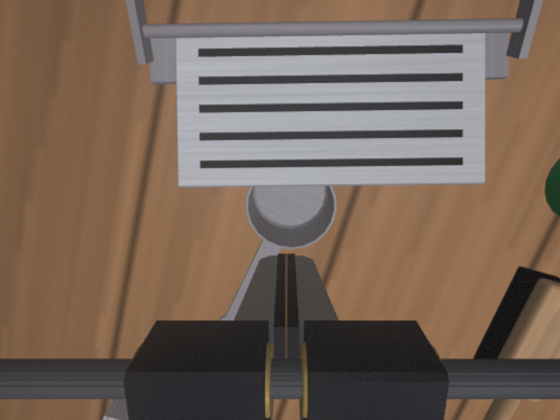

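View pics/w1m.png

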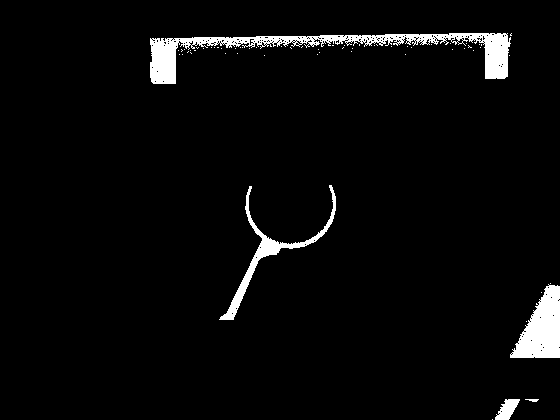

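View pics/s2.png

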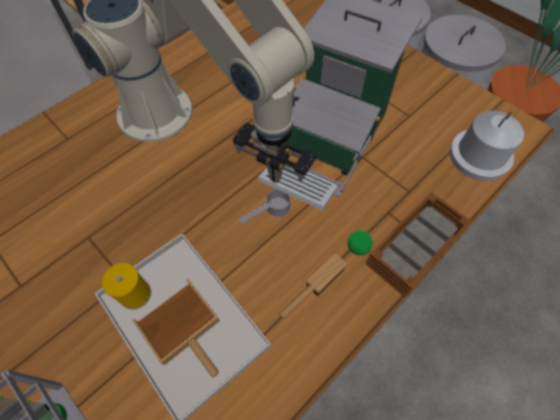

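The wrist picture shows the cup rim centred near (203, 291), with its back just under the plate's front edge (row 185), and the finger tips right in front of it. Next I fit the rim and the edge.

Run:
```python
from h import *
from scipy.optimize import least_squares
s=arm.state(); print(s['clock'],s['eef_pos'],s['ee_rot'],s['wrist_force'])
im,d=arm.get_image('wrist'); c=cam('wrist');T=np.array(c['tool_from_camera']); Rt=R.from_euler('xyz',s['ee_rot']).as_matrix()
v,u=np.mgrid[0:420,0:560]
Pc=np.stack([(u-c['cx'])/c['fx']*d,(v-c['cy'])/c['fy']*d,d],-1)
Pt=Pc@T[:3,:3].T+T[:3,3]; P=Pt@Rt.T+s['eef_pos']
m=(d>0)&(P[...,2]>.046)&(P[...,2]<.054)&(u>235)&(u<345)&(v>175)&(v<236)
Q=P[m]
f=least_squares(lambda p:np.hypot(Q[:,0]-p[0],Q[:,1]-p[1])-p[2],[.553,.036,.033],loss='soft_l1',f_scale=.001)
print(len(Q),f.x, 'rms',np.sqrt(np.mean(f.fun**2)))
m=(d>0)&(P[...,2]>.06)&(P[...,2]<.1)&(u>190)&(u<475)&(v>100)&(v<190)
k=[]
for col in range(195,470,10):
    r=np.where(m[:,col])[0]; k.append(P[r.max(),col])
k=np.array(k); p=np.polyfit(k[:,0],k[:,1],1); print('edge ang',np.degrees(np.arctan(p[0])),k[0],k[-1],k.mean(0))
cup=np.array([f.x[0],f.x[1],.05])
e=np.polyval(p,cup[0]); print('cup centre dist to edge', (e-cup[1])*np.cos(np.arctan(p[0])))
Tc=Rt.T@(cup-s['eef_pos']); print('cup in tool',Tc*1000)
```

```text
4.05 [0.55600523 0.02800967 0.15547204] [3.14148907e+00 3.14239642e-05 1.84499566e+00] [-0.70098011 -0.4191579   0.53820699]
417 [0.55305418 0.03664673 0.03254116] rms 0.0006433366314630949
edge ang 16.65389113410879 [0.48855634 0.03806137 0.07117631] [0.66391267 0.0911756  0.07554398] [0.57754035 0.06412428 0.0700559 ]
cup centre dist to edge 0.019307479299108178
cup in tool [  9.11679207  -0.51302253 105.47170282]
```

>>> move_arm(commands=[[[1,0,0,30,0],[1,0,0,30,0],[1,0,0,25,0],[1,0,0,0,0]]])

```text
clock: 4.43
eef_pos: [0.5539, 0.0277, 0.0674]
ee_rot: [-3.138, -0.001, 1.845]
wrist_force: [-0.6, -0.5, -1.1]
finger_gap: 0.004
```

>>> move_arm(commands=[[[1,0,0,15,0],[1,0,0,15,0],[1,0,0,12,0],[1,0,0,10,0],[1,0,0,0,0]]])

```text
clock: 4.85
eef_pos: [0.5555, 0.028, 0.0171]
ee_rot: [-3.141, -0.0, 1.846]
wrist_force: [-0.6, -0.0, 0.2]
finger_gap: 0.009
```

Run:
```python
from h import *
s=arm.state(); print(s['clock'],s['eef_pos'],s['wrist_force'])
look('wrist','w2.png')
```

```text
4.85 [0.55548386 0.02802133 0.01711649] [-0.640017   -0.02130265  0.21722413]
```

View pics/w2.png

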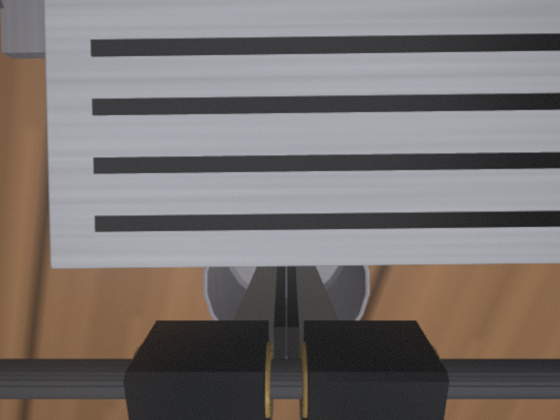

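The fingers stand inside the cup, free on all sides, and the force is about zero. Now I slide it outward slowly.

>>> move_arm(commands=[[[1,-4,0,0,0],[1,-5,0,0,0],[1,-6,0,0,0],[1,-6,0,0,0],[1,-6,0,0,0]]])

```text
clock: 5.32
eef_pos: [0.5636, 0.0015, 0.018]
ee_rot: [3.141, 0.0, 1.846]
wrist_force: [-0.2, 1.1, 0.7]
finger_gap: 0.006
```

>>> move_arm(commands=[[[1,-7,0,0,0],[1,-7,0,0,0],[1,-7,0,0,0],[1,-7,0,0,0],[1,-7,0,0,0]]])

```text
clock: 5.73
eef_pos: [0.5728, -0.0323, 0.0176]
ee_rot: [-3.142, -0.0, 1.846]
wrist_force: [-0.4, 0.2, 0.4]
finger_gap: 0.005
```

>>> move_arm(commands=[[[1,-6,0,0,0],[1,-6,0,0,0],[1,-6,0,0,0],[1,-5,0,0,0],[1,-4,0,0,0]]])

```text
clock: 6.15
eef_pos: [0.5801, -0.058, 0.0176]
ee_rot: [-3.142, 0.0, 1.846]
wrist_force: [-0.6, 1.8, 0.6]
finger_gap: 0.005
```

>>> move_arm(commands=[[[1,-3,0,0,0],[1,-2,0,0,0],[1,0,0,0,0],[1,5,0,0,0],[1,5,0,0,0]]])

```text
clock: 6.57
eef_pos: [0.5784, -0.0524, 0.0175]
ee_rot: [-3.142, 0.0, 1.846]
wrist_force: [-0.6, -0.1, 0.5]
finger_gap: 0.006
```

Run:
```python
from h import *
s=arm.state(); print(s['clock'],s['eef_pos'],s['wrist_force'])
look('wrist','w3.png'); look('scene','s3.png')
```

```text
6.5667 [ 0.57841533 -0.05236127  0.01751263] [-0.57880035 -0.13813364  0.52935587]
```

View pics/w3.png

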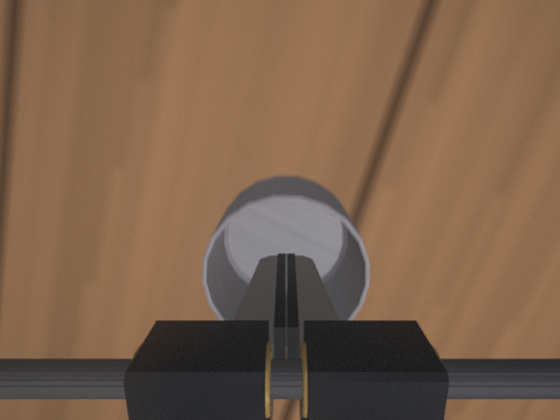

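View pics/s3.png

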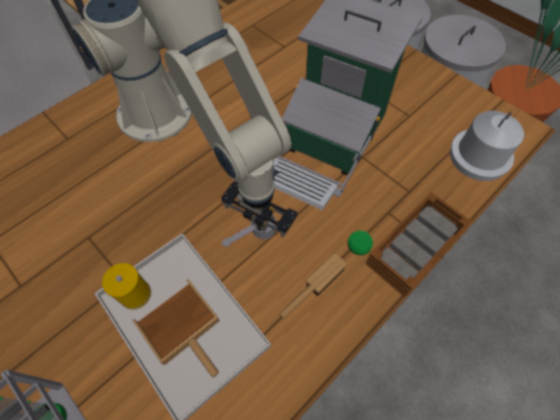

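The cup is upright and well clear, with open table showing behind it. Now up and over to the plate.

>>> move_arm(commands=[[[1,0,0,-25,0],[1,0,0,-30,0],[1,0,0,-35,0],[1,0,0,-30,0],[1,0,0,0,0]]])

```text
clock: 7.08
eef_pos: [0.5821, -0.0527, 0.1436]
ee_rot: [3.133, 0.003, 1.847]
wrist_force: [1.6, -0.4, 0.2]
finger_gap: 0.007
```

Run:
```python
from h import *
from scipy.optimize import least_squares
s=arm.state(); print(s['clock'],s['eef_pos'],s['ee_rot'],s['wrist_force'])
im,d=look('wrist','w4.png'); c=cam('wrist');T=np.array(c['tool_from_camera']); Rt=R.from_euler('xyz',s['ee_rot']).as_matrix()
v,u=np.mgrid[0:420,0:560]
Pc=np.stack([(u-c['cx'])/c['fx']*d,(v-c['cy'])/c['fy']*d,d],-1)
P=(Pc@T[:3,:3].T+T[:3,3])@Rt.T+s['eef_pos']
org=np.array([.523,.228,0]); 
m=(d>0)&(P[...,2]>.046)&(P[...,2]<.054)&(v<260)&(np.hypot(P[...,0]-.577,P[...,1]+.046)<.045)
Q=P[m]
f=least_squares(lambda p:np.hypot(Q[:,0]-p[0],Q[:,1]-p[1])-p[2],[.577,-.046,.033],loss='soft_l1',f_scale=.001)
print(f.x,len(Q)); r=np.array([f.x[0],f.x[1],0])-org; print('cup feeder',r@FX,r@FY)
for px in(-.13,-.14):
  t=org+px*FX; print(t,(Rt.T@(t-s['eef_pos']))*1000)
```

```text
7.0833 [ 0.58208324 -0.05270088  0.14357457] [3.13336426 0.00327639 1.84709282] [ 1.55399645 -0.37773584  0.22146024]
[ 0.57455848 -0.04221147  0.03338825] 1388
cup feeder -0.2737274890518841 0.02730891046584828
[0.55992199 0.10335343 0.        ] [156.6505703   20.07215367 143.23210454]
[0.56276215 0.09376524 0.        ] [146.65130641  20.18870587 143.26582627]
```

View pics/w4.png

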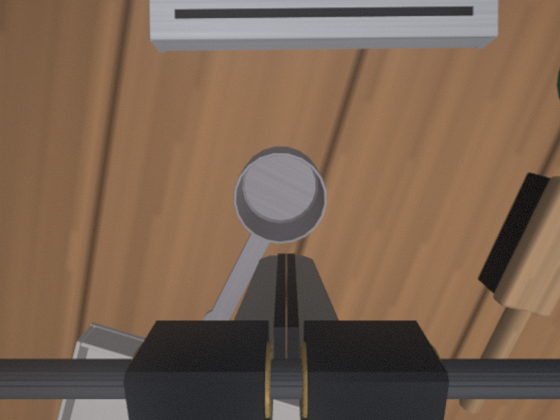

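The cup is at feeder x = −274 mm and upright, clear of the treadle's front edge (rows 25–50). Now to the plate.

>>> move_arm(commands=[[[1,30,5,0,0],[1,35,5,0,0],[1,35,5,0,0],[1,30,5,0,0],[1,20,4,0,0]]])

```text
clock: 7.55
eef_pos: [0.5593, 0.1006, 0.1363]
ee_rot: [-3.14, -0.001, 1.848]
wrist_force: [-0.1, 0.5, -0.1]
finger_gap: 0.002
```

>>> move_arm(commands=[[[1,0,0,25,0],[1,0,0,20,0],[1,0,0,7,0],[1,0,0,0,0]]])

```text
clock: 7.88
eef_pos: [0.5586, 0.098, 0.083]
ee_rot: [-3.137, -0.0, 1.847]
wrist_force: [-0.1, -0.4, 0.4]
finger_gap: 0.007
```

Run:
```python
from h import *
s=arm.state(); print(s['clock'],s['eef_pos'],s['ee_rot'],s['wrist_force'])
r=s['eef_pos']-np.array([.523,.228,0]); print(r@FX,r@FY,r[2])
look('wrist','w5.png')
```

```text
7.8833 [0.55863107 0.09802204 0.08295303] [-3.13657416e+00 -4.80030528e-04  1.84692812e+00] [-0.13163579 -0.3658696   0.42340552]
-0.1347452064326561 0.002751959651983945 0.08295302501045827
```

View pics/w5.png

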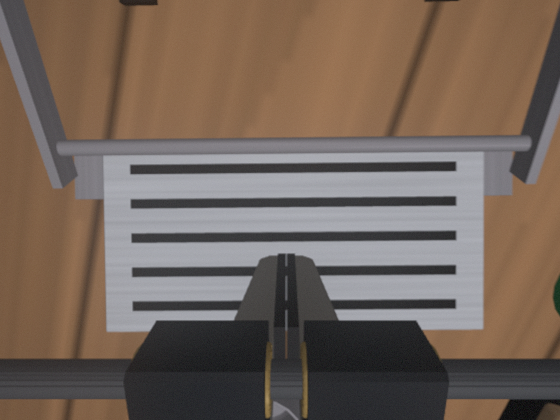

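The fingertips are over the middle of the plate, at (260–330, 286) in the picture. I press along its arc.

>>> move_arm(commands=[[[1,0,0,8,0],[1,0,0,5,0],[1,1,0,4,0],[1,2,0,5,0],[1,2,0,5,0]]])

```text
clock: 8.35
eef_pos: [0.5608, 0.1025, 0.0595]
ee_rot: [3.139, 0.001, 1.846]
wrist_force: [0.5, -3.2, 6.9]
finger_gap: 0.005
```

>>> move_arm(commands=[[[1,2,0,5,0],[1,2,0,6,0],[1,2,0,6,0],[1,1,0,5,0],[1,1,0,4,0]]])

```text
clock: 8.77
eef_pos: [0.5587, 0.1109, 0.0336]
ee_rot: [3.139, 0.0, 1.846]
wrist_force: [-1.3, 1.7, 10.8]
finger_gap: 0.006
```

>>> move_arm(commands=[[[1,0,0,3,0],[1,0,0,3,0],[1,0,0,2,0],[1,0,0,0,0]]])

```text
clock: 9.1
eef_pos: [0.5584, 0.1123, 0.026]
ee_rot: [3.139, -0.002, 1.845]
wrist_force: [-4.8, 8.4, 16.9]
finger_gap: 0.005
```

Run:
```python
from h import *
s=arm.state(); print(s['clock'],s['eef_pos'],s['ee_rot'],s['wrist_force'],s['moment'])
r=s['eef_pos']-np.array([.523,.228,0]); print(r@FX,r@FY,r[2])
im,d=look('scene','s6.png')
x=arm.mark_of('scene','lid_edge'); print([(q,pt('scene',q['location'],d)) for q in x[:2]])
look('wrist','w6.png')
```

```text
9.1 [0.55840378 0.11233186 0.02604475] [ 3.13871361e+00 -1.90678122e-03  1.84519556e+00] [-4.76984513  8.37468501 16.9019288 ] [1.64997956 0.74790329 0.01277504]
-0.12096011006735156 -0.001094312838095331 0.02604474662664814
[]
```

View pics/s6.png

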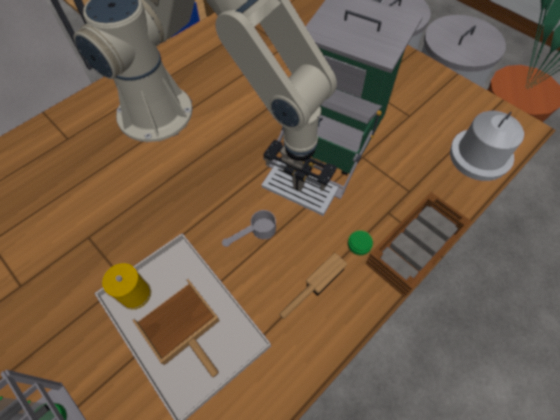

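View pics/w6.png

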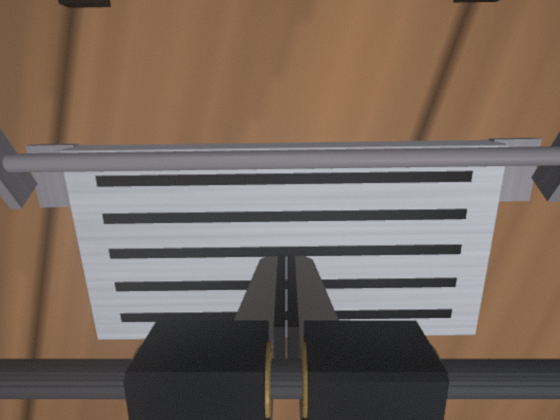

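>>> move_arm(commands=[[[1,2,0,1,0],[1,2,0,1,0],[1,0,0,1,0],[1,0,0,0,0],[1,0,0,0,0]]])

```text
clock: 9.67
eef_pos: [0.5578, 0.1146, 0.0231]
ee_rot: [3.138, 0.0, 1.846]
wrist_force: [-0.7, -1.3, 11.1]
finger_gap: 0.004
```

```bash
cat > m.py <<'E'
from h import *
s=arm.state(); print(s['clock'],s['eef_pos'],s['wrist_force'],s['qd'].round(4))
org=np.array([.523,.228,0]); r=s['eef_pos']-org; print('tcp in feeder',r@FX,r@FY,r[2])
im,d=look('wrist','wm.png'); c=cam('wrist');T=np.array(c['tool_from_camera']); Rt=R.from_euler('xyz',s['ee_rot']).as_matrix()
v,u=np.mgrid[0:420,0:560]
Pc=np.stack([(u-c['cx'])/c['fx']*d,(v-c['cy'])/c['fy']*d,d],-1)
P=(Pc@T[:3,:3].T+T[:3,3])@Rt.T+s['eef_pos']-org
m=(d>0)&(v>200)&(v<340)&(((u>135)&(u<220))|((u>350)&(u<440)))&(P[...,2]>.008)
Q=np.stack([P[m]@FX,P[m]@FY,P[m][:,2]],-1); A=np.c_[Q[:,:2],np.ones(len(Q))]
k=np.linalg.lstsq(A,Q[:,2],rcond=None)[0]; res=np.abs(Q[:,2]-A@k); g=res<.004
k=np.linalg.lstsq(A[g],Q[g,2],rcond=None)[0]
print('plate slope dz/dx',k[0],'(down: +0.08, rest -0.26) z at x=-.111',k@[-.111,0,1], g.mean())
E
python3 m.py
python3 - <<'E'
from h import *
c=cam('scene'); im,d=look('scene','s7.png')
v,u=np.mgrid[0:420,0:560]
P=np.stack([(u-c['cx'])/c['fx']*d,(v-c['cy'])/c['fy']*d,d],-1)@Rm(c).T+np.array(c['xyz'])-np.array([.523,.228,0])
X=P@FX;Y=P@FY;Z=P[...,2]
# lid plane region: behind trough, between z .19 and .30, x 0..115, |y|<.11
m=(d>0)&(X>-.03)&(X<.11)&(Y>-.11)&(Y<.11)&(Z>.175)&(Z<.30)
print(m.sum(),X[m].min(),Z[m].max()); Q=np.c_[X[m],Z[m]]
pc=np.linalg.svd(Q-Q.mean(0),full_matrices=False)[2][0]; print('lid angle', np.degrees(np.arctan2(pc[1],pc[0])))
im2=cv2.resize(im[60:260,200:400,::-1],None,fx=3,fy=3); cv2.imwrite('pics/s7z.png',im2)
E
```

```text
9.6667 [0.55780956 0.11457192 0.02306701] [-0.73298699 -1.33760258 11.13540136] [-0.002   0.0001  0.0004 -0.0003  0.0001 -0.0004]
tcp in feeder -0.11864353342945592 -0.0011607803680216144 0.023067013723366104
plate slope dz/dx 0.15724399286616433 (down: +0.08, rest -0.26) z at x=-.111 0.024797930320329453 0.15469705857705524
672 0.0027317604591975664 0.2665310055769453
lid angle 151.23021348000057
```

View pics/s7z.png

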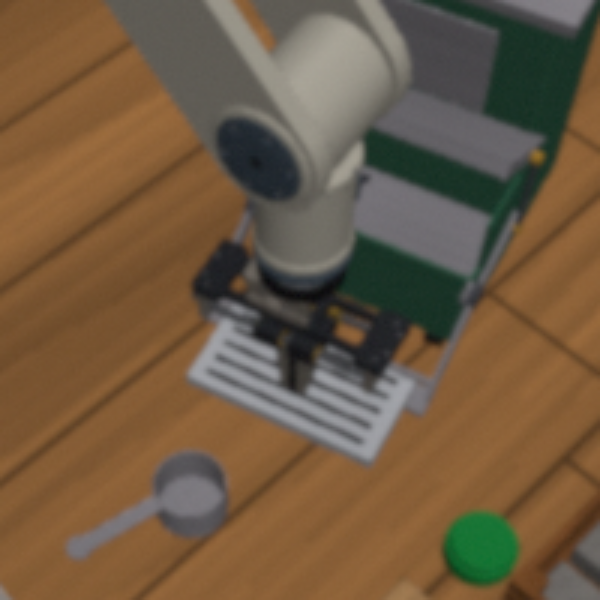

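>>> move_arm(commands=[[[1,0,0,1,0],[1,0,0,1,0],[1,0,0,1,0],[1,0,0,0,0],[1,0,0,0,0]]])

```text
clock: 10.18
eef_pos: [0.5577, 0.1151, 0.0215]
ee_rot: [3.138, -0.0, 1.846]
wrist_force: [-7.2, 0.8, 29.3]
finger_gap: 0.004
```

>>> move_arm(commands=[[[1,0,0,1,0],[1,0,0,1,0],[1,0,0,1,0],[1,0,0,0,0],[1,0,0,0,0]]])

```text
clock: 10.6
eef_pos: [0.5578, 0.1153, 0.0208]
ee_rot: [3.138, -0.001, 1.846]
wrist_force: [-15.3, 0.2, 58.3]
finger_gap: 0.004
```

The stop is reached: z stalls at 21 mm while the force climbs. I back off to a moderate push and verify.

>>> move_arm(commands=[[[1,0,0,-1,0],[1,0,0,-1,0],[1,0,0,-0.5,0],[1,0,0,0,0],[1,0,0,0,0]]])

```text
clock: 11.02
eef_pos: [0.5578, 0.1151, 0.0214]
ee_rot: [3.138, -0.0, 1.846]
wrist_force: [-7.6, 1.3, 34.0]
finger_gap: 0.005
```

```bash
python3 m.py
python3 - <<'E'
from h import *
c=cam('scene'); im,d=look('scene','s8.png')
v,u=np.mgrid[0:420,0:560]
P=np.stack([(u-c['cx'])/c['fx']*d,(v-c['cy'])/c['fy']*d,d],-1)@Rm(c).T+np.array(c['xyz'])-np.array([.523,.228,0])
X=P@FX;Y=P@FY;Z=P[...,2]
m=(d>0)&(X>.0)&(X<.09)&(Y>-.11)&(Y<.0)&(Z>.195)&(Z<.30)
Q=np.c_[X[m],Z[m]]; k=np.polyfit(Q[:,0],Q[:,1],1); print('lid slope deg',np.degrees(np.arctan(k[0])),m.sum(),Q.min(0),Q.max(0))
i=np.argmin(np.where(m,X,9)); print('edge pt',X.flat[i],Z.flat[i])
for n in('scene','top'):
  if n=='top': im,d=look('top','t8.png')
  for t in('cup','cap','brush','canister','dustpan','lid_edge'):
    print(n,t,[(q['confidence'],q['location'],atz(n,q['location'],0).round(3)) for q in arm.mark_of(n,t)[:2]])
s=arm.state();print(s['clock'],s['eef_pos'],s['wrist_force'])
E
```

```text
11.0167 [0.55776771 0.11514247 0.02139692] [-7.57462492  1.30511138 34.02406173] [-0.0013  0.0007  0.0006 -0.0014 -0.0009 -0.0012]
tcp in feeder -0.11808458733688987 -0.0012826986698962139 0.021396917226730434
plate slope dz/dx 0.17178845398501283 (down: +0.08, rest -0.26) z at x=-.111 0.023414989441449676 0.15555928364719204
lid slope deg -28.607437650372592 513 [0.00554107 0.21730885] [0.08986925 0.26978559]
edge pt 0.005541067326494651 0.2598162374208828
scene cup [(0.85, [227.2, 262.3], array([ 0.567, -0.04 ,  0.   ]))]
scene cap [(0.61, [241.9, 357.7], array([ 0.785,  0.115, -0.   ]))]
scene brush [(0.56, [292.7, 309.0], array([ 0.79 , -0.084,  0.   ])), (0.24, [288.0, 134.1], array([ 0.463, -0.398,  0.   ]))]
scene canister [(0.93, [290.6, 132.4], array([ 0.465, -0.405,  0.   ]))]
scene dustpan [(0.68, [345.1, 197.0], array([ 0.691, -0.371,  0.   ]))]
scene lid_edge [(0.73, [95.3, 327.0], array([ 0.351,  0.466, -0.   ]))]
top cup [(0.91, [219.3, 283.8], array([ 0.577, -0.05 ,  0.   ]))]
top cap [(0.81, [152.7, 233.0], array([0.802, 0.111, 0.   ]))]
top brush [(0.73, [153.3, 292.6], array([ 0.794, -0.085,  0.   ])), (0.54, [189.0, 383.0], array([ 0.667, -0.377,  0.   ]))]
top canister [(0.71, [246.2, 393.0], array([ 0.48 , -0.401,  0.   ]))]
top dustpan [(0.67, [188.3, 385.0], array([ 0.669, -0.383,  0.   ]))]
top lid_edge [(0.95, [241.5, 176.2], array([0.515, 0.303, 0.   ]))]
11.7667 [0.55772933 0.11512688 0.02140261] [-8.03109201  1.01074432 34.25366071]
```

View pics/s8.png

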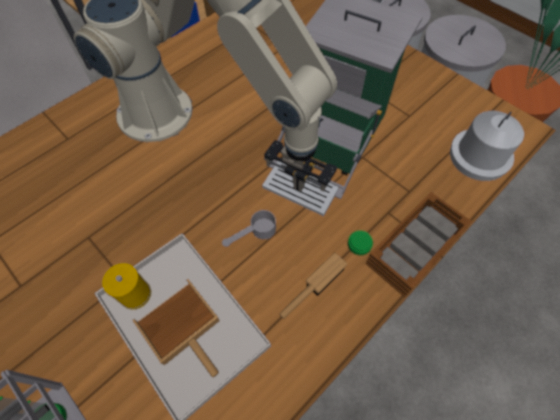

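```bash
python3 -c "
from station import arm
print(arm.sign_off()); s=arm.state(); print(s['clock'],s['eef_pos'],s['wrist_force'])"
```

```text
the job is handed in; nothing more can be done
None
the job is handed in; nothing more can be done
```

I handed the job in at about 11.8 s, with the treadle held down at its stop and the cup standing clear. No verdict was given.

**What I did:** I put the closed fingertips inside the cup and slid it about 80 mm straight out, from x ≈ −193 mm to x ≈ −274 mm in the feeder's frame. It stayed upright on the table. I then moved over the middle of the plate and pressed the treadle down along its arc to the stop.

**Last checks:**
- **Treadle:** the fingertips stalled at z ≈ 21 mm while the force climbed to 58 N, so I backed off to a steady hold of about 34 N.
- **Lid:** its front edge measured about x = 6, z = 260 mm, against about 9, 258 mm calculated for fully open.
- **Cup:** still at about x ≈ −0.27 to −0.28 m, clear of the −0.208 m limit.
- **Bystanders:** the dustpan, canister, brush and cap showed no shift beyond the networks' scatter of about 1 cm.

**Checks that disagreed:**
- **Plate slope:** a depth fit gave 0.16–0.17 instead of 0.08, but only 15% of its points fitted, so I did not rely on it.
- **Lid slope:** a rough fit gave about 29° against 34° expected. Taken alone, that puts the opening near the 0.97 rad limit. I went by the lid edge position and the stall at the stop instead.

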